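# Wipe the off-cut chips from the specimen plate

## Robot

A 7-joint arm with a two-finger parallel gripper is mounted at the origin on the work surface. World frame = base frame: x ahead of the robot, y to its left, z up, the work surface at z = 0. Lengths are in m, angles in rad, forces in N, time in s.
With the tool pointing down it reaches from about 0.35 to 0.9 m from the base axis. Payload 19.9 kg.
Tool frame: the origin (TCP) lies between the finger pads; the fingertips stand 19 mm ahead of it and the grasp point (between the pads) is the TCP; z points along the fingers, y is the direction in which the jaws open and shut (so a half turn about z gives the same grasp; the last joint's range is limited). The gripper opens to 94 mm and grips with 3 to 60 N. Pads are 16 mm wide; open, the fingers measure 119 mm over their backs; the gripper's body (75 mm by 177 mm) begins 78 mm behind the grasp point.
Start: joints at [1.099, 0.417, -0.01, 1.614, 0.005, 1.111, -0.053], TCP at [0.26, -0.568, 0.224] pointing down, gripper open.
Joint ranges: [-2.81, 2.81], [-0.39, 2.02], [-1.27, 1.25], [0.06, 2.57], [-1.19, 4.33], [0.19, 2], [-2.82, 2.82]. Speed limits (rad/s): [1.89, 1.89, 2.39, 2.39, 3.01, 3.01, 3.01].

## Interface

Orientations are given as a 3x3 rotation matrix whose columns are the frame's x, y, z axes.
In Python, from rig import robot gives the robot as it stands. Calls block until the motion is done:
- robot.move_ptp(position, orientation): joint-space move of the TCP to a pose.
- robot.move_linear(position, velocity=0.15, frame=None, threshold=None): straight line of the TCP; frame=None keeps the orientation; velocity is the mean speed in m/s. With threshold (N) it stops when the force on the tool has changed by that much, and returns True; else False.
- robot.goto_joints(angles): joint-space move.
- robot.gripper_to(opening): finger opening in m; the grip force is fixed at half the most; returns when the fingers have stopped.
- robot.pause(seconds).
- robot.ik(position, orientation): joint angles nearest the present ones, or None.
- robot.get_state(): the state.
- robot.grab_frame(name): name is "side" or "top"; returns the picture (480x640x3 uint8, red, green, blue); there is no depth.
- robot.camera_info(name): a dict with "fx", "fy", "cx", "cy" (pixels), "rvec" (rotation vector, rad) and "tvec" (3), from world to camera coordinates, as OpenCV has them. Camera axes: x right, y down, z forward; pixel columns grow to the right and rows downward; lengths in m; the calibration is good to about 2 mm. A picture is of the moment at which its call begins. camera_info takes no time and is no camera call.
A pose or a line that the arm cannot do raises robot.PlanningError and nothing moves.
- robot.sign_off(): hands the job in, once; it reports no verdict.
The state is a dict: "time": time; "qpos": joint angles; "joint_vel": joint speeds; "effort": joint torques, N m; "ee_pos": TCP position; "tool_rot": TCP orientation; "force": force on the tool from outside, world axes, zero at the start; "moment": the same for the moment, N m; "opening": finger opening in m.
Only numpy, scipy, OpenCV 4.12 (cv2) and the standard library are available. Lean on these libraries where they do the work, as an engineer would, in place of code of your own. Each camera call takes 0.05 s, during which the arm holds its last target. There are 200 camera calls.

## Task

Two small steel off-cut chips lie on the raised stone plate on the test-lab bench. Pick up the scraper block by its rib, set it down on the plate and wipe both chips off the plate's open edge into the sheet-metal trough, touching the chips with nothing but the scraper. Leave the scraper standing upright on the plate.

Things in the scene. Friction and masses are not known exactly. Their poses are not given: they have to be found in the camera images.
- plate: Fixed light-grey stone plate without rims, 220 (x) by 190 (y) by 40 mm thick, on the bench. Origin: centre of its underside, z up. A sheet-steel trough, open on top, is fixed along its edge at x = +110 mm: inside x 110 to 177, y -92 to 92 mm, floor 4 mm, walls 26 mm above the bench. Plate x points to the robot's left, within 18 degrees.
- scraper_rib (a point): Loose scraper block, 0.25 kg, on the bench: aluminium foot with rubber sole, 34 (x) by 110 (y) by 14 mm high; centred on it a pale-wood upright rib 16 mm thick (x), 60 long (y), 14 to 70 mm above the sole. Point: rib centre, 42 mm above the sole; z up. Grip across the 16 mm; the foot's long side wipes, front and back alike. A plain steel bar and a grey channel block nearby have no rib.
- chip_a: Loose dark-steel off-cut lying on the plate, stepped sliver 26 mm by 16 mm, 9 mm high, 20 g. Origin on its underside near its middle. Lies within about 25 mm of the plate's middle line (y = 0) and, along x, within 40 mm of the plate's centre; any yaw.
- chip_b: Loose dark-steel off-cut lying on the plate, round slice 20 mm across, 9 mm high, 22 g. Origin at the centre of its underside. Lies within about 25 mm of the plate's middle line (y = 0) and, along x, within 60 mm of the plate's centre, nearer the trough than the other chip.
Things that resemble listed ones, but are neither listed nor needed, are in the scene too. Leave any blue, green or yellow look-alike of the part that bears scraper_rib alone.

How it is judged:
On the way:
1. the scraper is upright with its sole on the plate (within 8 mm) while both chips still lie on the plate (z of scraper_rib in the frame of plate below 0.09 m and x of scraper_rib in the frame of plate between -0.125 and 0.11 m and y of scraper_rib in the frame of plate between -0.095 and 0.095 m and angle between scraper_rib's own z axis and vertical below 0.2 rad and z of each of chip_a, chip_b in the frame of plate above 0.035 m), for 0.1 s.
At the end, for the whole second after the job is handed in: Both chips lie inside the trough, below the plate's top, and the scraper stands released on the plate, upright within 10 degrees (x of chip_a in the frame of plate between 0.105 and 0.182 m and y of chip_a in the frame of plate between -0.096 and 0.096 m and z of each of chip_a, chip_b in the frame of plate below 0.034 m and x of chip_b in the frame of plate between 0.105 and 0.182 m and y of chip_b in the frame of plate between -0.096 and 0.096 m and angle between scraper_rib's own z axis and vertical below 0.175 rad and z of scraper_rib in the frame of plate between 0.076 and 0.088 m and x of scraper_rib in the frame of plate between -0.125 and 0.125 m and y of scraper_rib in the frame of plate between -0.11 and 0.11 m); the robot touches nothing.
It fails at once if the robot itself touches a chip (contact force between any of the fingers, the arm and chip_a above 0.3 N or contact force between any of the fingers, the arm and chip_b above 0.3 N).
It also fails if it takes over 45 s, if anything falls off the work surface, if the arm or the gripper's body presses on something with over 40 N, if the wrist force passes 120 N, or if a joint passes its speed limit or range.

## Working session

There is one attempt and no reset: what is moved stays moved. The work goes in short steps, each a Python script; the robot and the scene stay as the last script left them, time stands still between calls to the robot, and variables do not carry over. Pictures are saved under pics/ and viewed, about 8 in all and at most 12, crops included, and the job is handed in when it is done.

```bash
mkdir -p pics; ls; cat > h.py <<'E'
import numpy as np, cv2
from rig import robot
def save(cam,fn,crop=None,s=1):
    im=robot.grab_frame(cam)[:,:,::-1]
    if crop: a,b,c,d=crop; im=im[b:d,a:c]
    cv2.imwrite('pics/'+fn,cv2.resize(im,None,fx=s,fy=s,interpolation=cv2.INTER_CUBIC))
def P(cam):
    c=robot.camera_info(cam); R=cv2.Rodrigues(np.array(c['rvec'],float))[0]
    return c,R,np.array(c['tvec'],float).ravel()
def px2w(cam,uv,z):
    c,R,t=P(cam); o=-R.T@t
    d=R.T@np.array([(uv[0]-c['cx'])/c['fx'],(uv[1]-c['cy'])/c['fy'],1])
    return o+d*(z-o[2])/d[2]
def w2px(cam,p):
    c,R,t=P(cam); q=R@np.array(p)+t
    return np.array([c['fx']*q[0]/q[2]+c['cx'],c['fy']*q[1]/q[2]+c['cy']])
def down(ang): # tool z down, tool y (jaws) at world angle ang
    y=np.array([np.cos(ang),np.sin(ang),0]); z=np.array([0,0,-1.])
    return np.column_stack([np.cross(y,z),y,z])
E
python3 - <<'E'
from h import *
save('top','t0.png'); save('side','s0.png')
for c in('top','side'):
    i,R,t=P(c); print(c,i,-R.T@t)
print(robot.get_state()['time'])
E
```

```text
pics
top {'fx': 492.2119658713286, 'fy': 492.2119658713286, 'cx': 326.2027756089282, 'cy': 240.40604821497675, 'rvec': array([ 2.0761537 , -2.15251095,  0.22589534]), 'tvec': array([0.10874169, 0.47565063, 1.21246953])} [0.21975384 0.1032066  1.28421466]
side {'fx': 487.0844292388294, 'fy': 487.0844292388294, 'cx': 331.90732739071694, 'cy': 240.71318348461406, 'rvec': array([ 0.96683223, -2.4403517 ,  1.10770987]), 'tvec': array([0.40737737, 0.21198586, 0.84815252])} [-0.03347723  0.64591046  0.71549702]
0.1
```

View pics/t0.png

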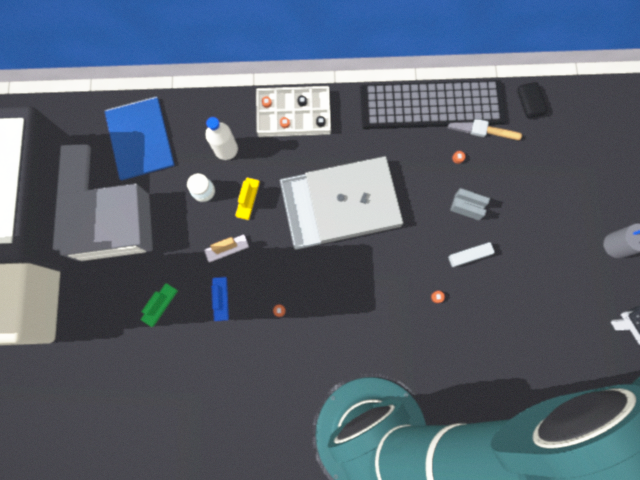

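View pics/s0.png

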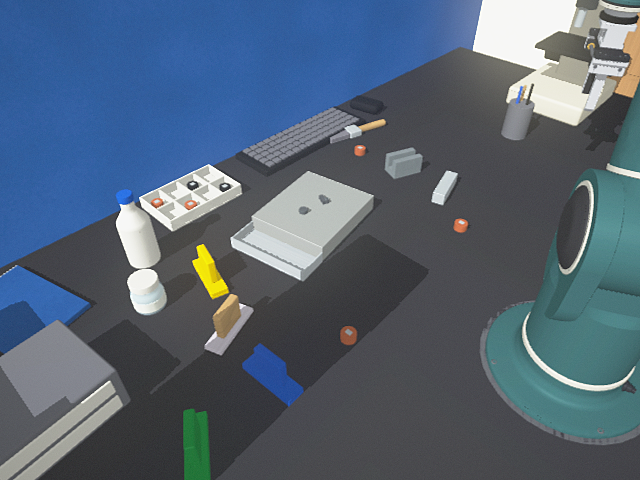

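The top view shows the plate around (352,200) with the trough on its left. The chips are at about (341,197) and (365,198), and the wood-ribbed scraper is at about (226,247). The side view confirms the scraper is upright at about (228,320). Next I'll enlarge both views.

```bash
python3 - <<'E'
from h import *
im=cv2.imread('pics/t0.png'); 
cv2.imwrite('pics/t0c.png',cv2.resize(im[150:270,195:415],None,fx=3.6,fy=3.6,interpolation=cv2.INTER_CUBIC)[:,:800])
im=cv2.imread('pics/s0.png'); 
cv2.imwrite('pics/s0c.png',cv2.resize(im[165:365,185:385],None,fx=3,fy=3,interpolation=cv2.INTER_CUBIC))
E
```

```text
(no output)
```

View pics/t0c.png

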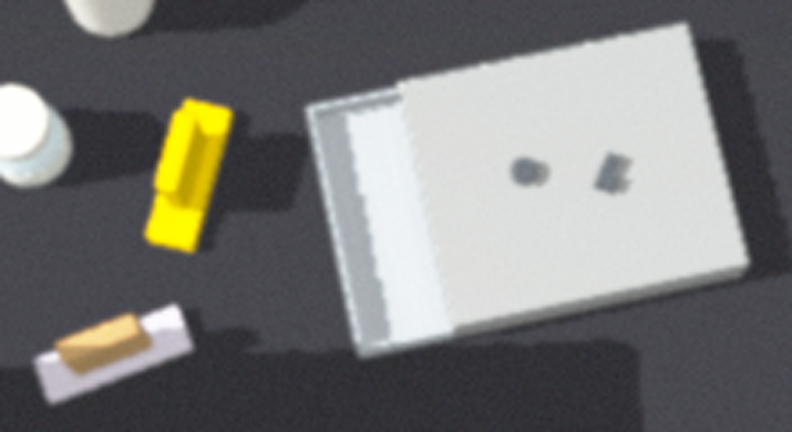

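View pics/s0c.png

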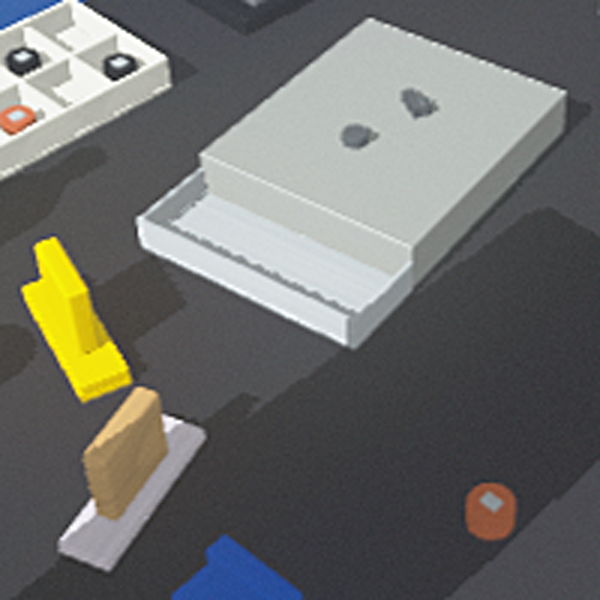

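```bash
python3 - <<'E'
from h import *
T=lambda x,y,z: px2w('top',(195+x/3.6,150+y/3.6),z)[:2]
S=lambda x,y,z: px2w('side',(185+x/3,165+y/3),z)[:2]
pt=np.array([T(400,84,.04),T(688,24,.04),T(748,264,.04),T(453,330,.04)])
ps=np.array([S(201,155,.04),S(371,18,.04),S(566,93,.04),S(412,247,.04)])
for p in(pt,ps):
    print(p.round(4).tolist(),'c',p.mean(0).round(4),'L',[round(float(np.linalg.norm(p[i]-p[i-1])),4) for i in range(4)])
    d=(p[0]-p[1])+(p[3]-p[2]); e=(p[0]-p[3])+(p[1]-p[2]);print('yaw x',np.degrees(np.arctan2(d[1],d[0])),'alt',np.degrees(np.arctan2(e[1],e[0]))+90)
print('chip b',T(524,171,.049),S(355,136,.049)); print('chip a',T(612,173,.049),S(417,102,.049))
f=np.array([T(35,358,.014),T(178,306,.014),T(193,345,.014),T(52,400,.007)])
print('foot top',f.round(4).tolist(),f.mean(0))
fs=np.array([S(59,545,.014),S(206,435,.014),S(110,567,.014)])
print('side',fs.round(4).tolist(), 'centre',(fs[1]+fs[0]+fs[2]-fs[0])/2)
for n,g in(('t',f),('s',fs)):
    d=g[1]-g[0] if n=='t' else g[1]-g[2]; print(np.degrees(np.arctan2(d[1],d[0])),np.linalg.norm(d))
E
```

```text
[[0.6653, 0.1382], [0.7046, -0.0773], [0.5195, -0.1094], [0.4784, 0.1054]] c [0.592  0.0142] L [0.1897, 0.2191, 0.1879, 0.2187]
yaw x 100.57992332060245 alt 99.89314758627681
[[0.6652, 0.1435], [0.7038, -0.0725], [0.5195, -0.1033], [0.4827, 0.109]] c [0.5928 0.0192] L [0.1858, 0.2194, 0.1869, 0.2154]
yaw x 99.99468032825918 alt 100.09267168222394
chip b [0.5924714  0.04986514] [0.59103577 0.05691038]
chip a [ 0.58868021 -0.01388565] [ 0.58697861 -0.00540934]
foot top [[0.4739, 0.4108], [0.509, 0.3065], [0.4795, 0.2956], [0.4436, 0.3997]] [0.4765151  0.35316487]
side [[0.4727, 0.4154], [0.4747, 0.3029], [0.439, 0.4045]] centre [0.4568476  0.35370679]
-71.38398435440072 0.11004104053292968
-70.59846799132373 0.10773287802305907
```

The two cameras agree on size and yaw: plate 0.188 x 0.218 at about 100°, scraper foot 0.110 long. Their positions differ by about 5 mm in y, so I'll average them. Next I check reach, then grasp.

```bash
cat >> h.py <<'E'
PC=np.array([.5925,.0167]); PA=np.radians(100.1)
PX=np.array([np.cos(PA),np.sin(PA)]); PY=np.array([-PX[1],PX[0]])
def plate(x,y,z): return np.r_[PC+x*PX+y*PY,z]
SC=np.array([.475,.356]); SA=np.radians(19)
E
python3 - <<'E'
from h import *
for k in(0,np.pi):
    print(k,robot.ik(np.r_[SC,.2],down(SA+k)),robot.ik(plate(-.075,0,.2),down(PA+k)),robot.ik(plate(.1,0,.1),down(PA+k)))
k=0 if robot.ik(np.r_[SC,.2],down(SA)) is not None else np.pi
robot.move_ptp(np.r_[SC,.2],down(SA+k)); robot.gripper_to(.055)
s=robot.get_state(); print(s['time'],s['ee_pos'],s['opening'],s['qpos'])
save('top','t1.png',(150,170,300,320),4);save('side','s1.png',(150,200,350,400),3)
E
```

```text
0 [-0.01728125  0.54664328 -0.92429706  1.69708363  0.47438661  1.13928652
 -0.74443071] [ 0.57588408  0.5058269  -0.72042604  1.66327784  0.36464089  1.11144578
  1.5004532 ] [ 0.32936905  0.62322681 -0.77634356  1.7944482   0.52910098  0.94449498
  1.07309134]
3.141592653589793 [ 0.07382319  0.62185249 -1.08437286  1.69453139  0.58769363  1.19119229
  2.31099393] [ 0.30192382  0.43185541 -0.33889203  1.6727945   0.15980901  1.06423624
 -1.48045698] [ 0.14979238  0.54946087 -0.52231003  1.80033792  0.34390686  0.88308921
 -1.92460523]
4.1833 [0.47498664 0.35600379 0.19998866] 0.055290551872237984 [-0.0172977   0.54666275 -0.92429606  1.69708833  0.47437826  1.1392988
 -0.74443297]
```

View pics/s1.png

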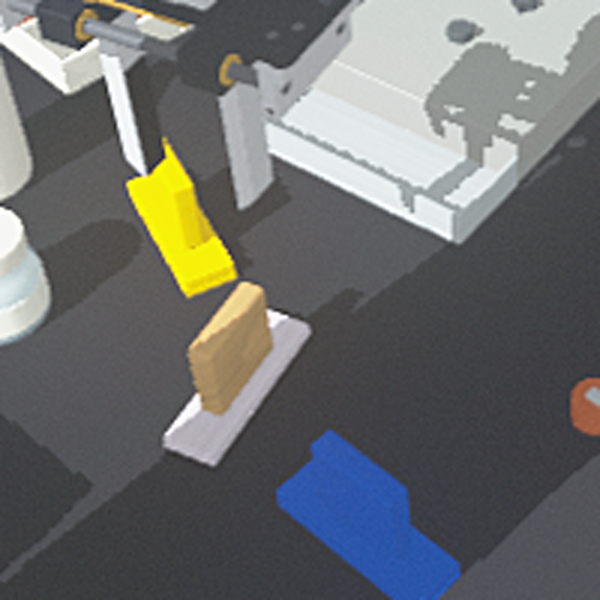

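The side view shows the open fingers, with tips near crop (137,170) and (245,205). The scraper rib sits below at about (230,345), and the yellow look-alike is on the far side. I'll compare the tips with the calibration, then descend to just above the rib.

```bash
python3 - <<'E'
from h import *
print(w2px('side',(.475,.356,.181)), (150+191/3,200+188/3))
robot.move_linear(np.r_[SC,.105],velocity=.15)
save('side','s2.png',(170,230,320,380),4)
print([((w2px('side',np.r_[SC+v*np.array([np.cos(SA),np.sin(SA)]),.086])-[170,230])*4).round() for v in(-.0275,0,.0275)])
print([((w2px('side',np.r_[SC+v*np.array([-np.sin(SA),np.cos(SA)]),.07])-[170,230])*4).round() for v in(-.03,0,.03)])
E
```

```text
[217.70922975 259.45300114] (213.66666666666666, 262.6666666666667)
[array([278., 299.]), array([223., 279.]), array([169., 259.])]
[array([265., 256.]), array([228., 303.]), array([188., 352.])]
```

View pics/s2.png

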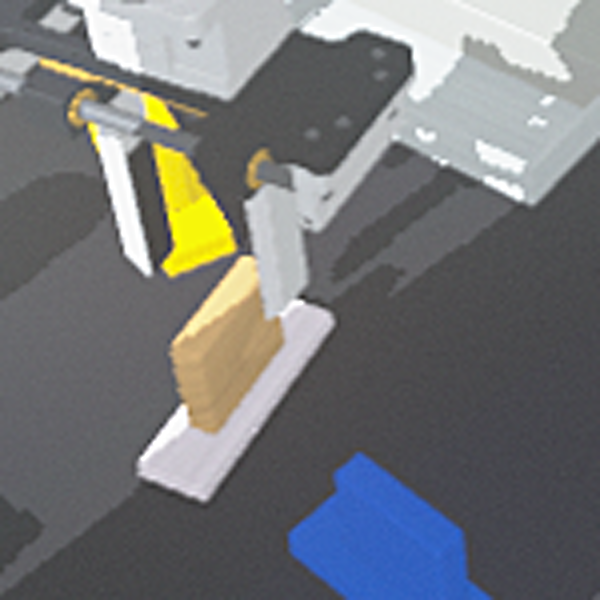

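The tips and the rib show the same calibration bias, so the rib is within about 3 mm of the expected point, on the side the top view suggested. I'll use the top-view centre to grip and lift.

```bash
python3 - <<'E'
from h import *
C=np.array([.476,.3535])
hit=robot.move_linear(np.r_[C,.044],velocity=.08,threshold=6); s=robot.get_state(); print(hit,s['ee_pos'],s['force'])
if not hit:
    robot.gripper_to(0.0); s=robot.get_state(); print(s['opening'],s['force'],s['time'])
    robot.move_linear(np.r_[C,.2],velocity=.15); s=robot.get_state(); print(s['opening'],s['force'],s['time'])
    save('side','s3.png',(150,150,350,350),3)
E
```

```text
False [0.47612915 0.35376595 0.04437846] [0.04801283 1.16909494 0.34102482]
0.015690289990355506 [ 0.61323078 -0.38220581  0.85949947] 6.7167
0.015544718255186373 [ 0.09491761 -0.20076533 -1.68064751] 7.9083
```

View pics/s3.png

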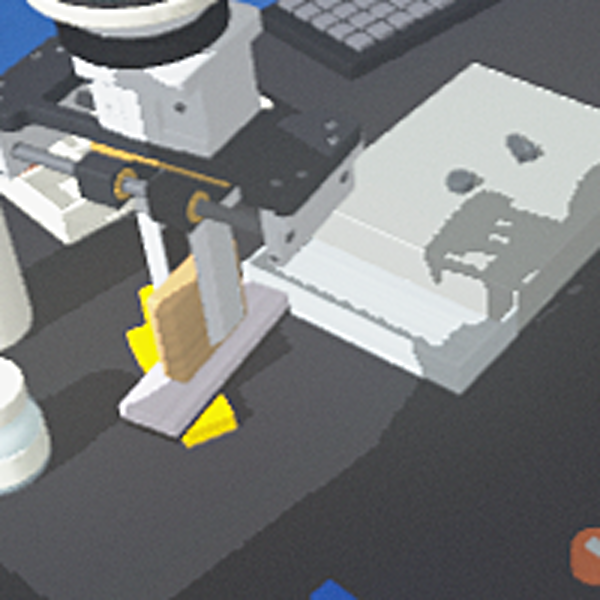

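The scraper is gripped level (opening 15.6 mm) and lifted, with the chips undisturbed on the plate at about (462,181) and (522,148) in the crop. Now I move over the plate's back end and look before lowering.

```bash
python3 - <<'E'
from h import *
robot.move_ptp(plate(-.076,.002,.2),down(PA))
robot.move_linear(plate(-.076,.002,.096),velocity=.12)
s=robot.get_state(); print(s['ee_pos'],s['opening'],s['force'],s['time'])
save('side','s4.png',(240,150,400,290),4); save('top','t4.png',(260,130,430,270),4)
E
```

```text
[ 0.60425911 -0.05836328  0.09669629] 0.015804764734113266 [ 0.24170741 -0.2165598  -2.35149235] 10.7833
```

View pics/s4.png

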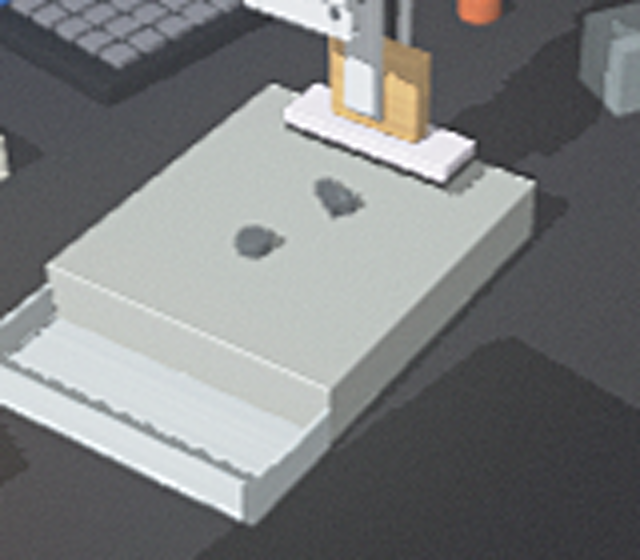

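The scraper hovers parallel to the plate's back edge. Both chips, at (338,197) and (258,241), are ahead of it and within its width. I'll lower to contact and wipe.

```bash
python3 - <<'E'
from h import *
hit=robot.move_linear(plate(-.076,.002,.076),velocity=.03,threshold=5); s=robot.get_state(); print(hit,s['ee_pos'],s['force'],s['time'])
robot.pause(.2); z=robot.get_state()['ee_pos'][2]
if hit and .078<z<.092:
    robot.move_linear(plate(.06,.002,z-.0005),velocity=.07); s=robot.get_state(); print(s['ee_pos'],s['force'],s['moment'],s['opening'],s['time'])
    save('side','s5.png',(200,170,360,310),4)
E
```

```text
True [ 0.60382271 -0.05850793  0.08349823] [2.65094069 0.89237236 1.12065281] 11.35
[0.58028513 0.07580454 0.08348108] [ 0.44425227 -6.14449263  8.32931738] [-1.20202828 -0.3638622  -0.03928878] 0.015667172250549494 13.6417
```

View pics/s5.png

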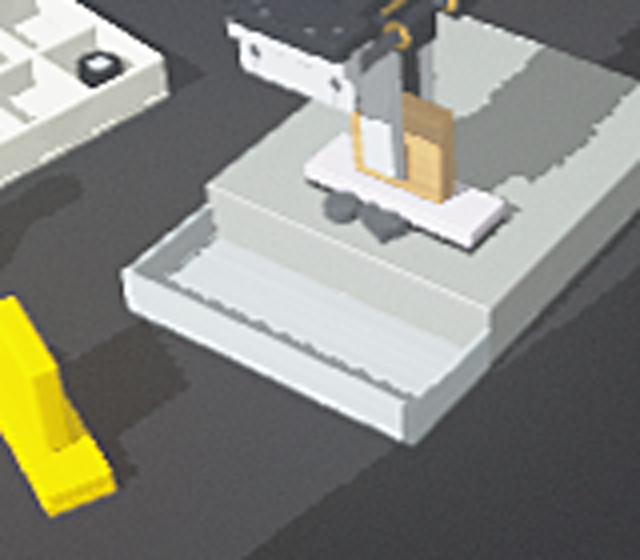

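The sole is down, and both chips at (342,207) and (383,222) are being pushed by the foot near the edge. I'll finish the stroke, pull back a little and look.

```bash
python3 - <<'E'
from h import *
z=robot.get_state()['ee_pos'][2]
robot.move_linear(plate(.101,.002,z),velocity=.07); robot.pause(.3)
s=robot.get_state(); print(s['ee_pos'],s['force'],s['opening'],s['time'])
robot.move_linear(plate(.05,.002,z),velocity=.08); robot.pause(.2)
s=robot.get_state(); print(s['ee_pos'],s['force'],s['opening'],s['time'])
save('side','s6.png',(200,170,360,310),4)
E
```

```text
[0.57290428 0.11563922 0.08350505] [-0.63158976  0.94890159  2.08724146] 0.01608148483787497 14.725
[0.58171499 0.06570489 0.08349267] [-0.1003753  -3.25748326  3.71282658] 0.016306959372627584 15.7083
```

View pics/s6.png

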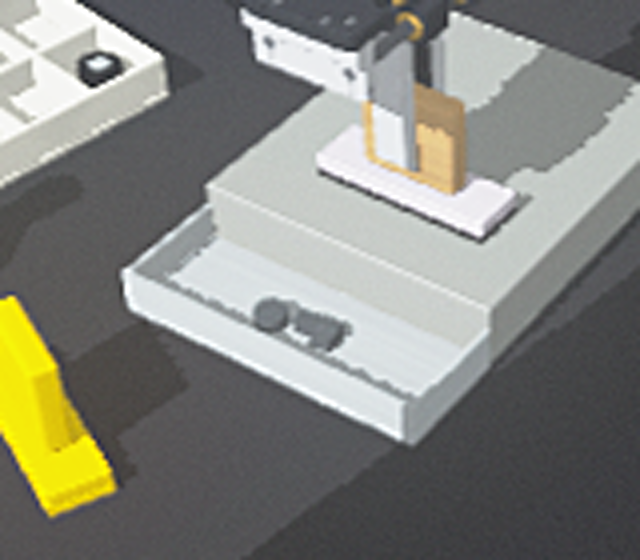

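Both chips lie in the trough, at (270,315) and (322,328). Next I release, retreat and check.

```bash
python3 - <<'E'
from h import *
robot.gripper_to(.05); p=robot.get_state()['ee_pos']
robot.move_linear(np.r_[p[:2],.26],velocity=.12); robot.pause(.3)
s=robot.get_state(); print(s['ee_pos'],s['force'],s['opening'],s['time'])
save('side','s7.png',(200,170,360,310),4)
E
```

```text
[0.58168492 0.06559382 0.25980326] [0.07638145 0.15091926 0.44536725] 0.050205301450829576 18.3833
```

View pics/s7.png

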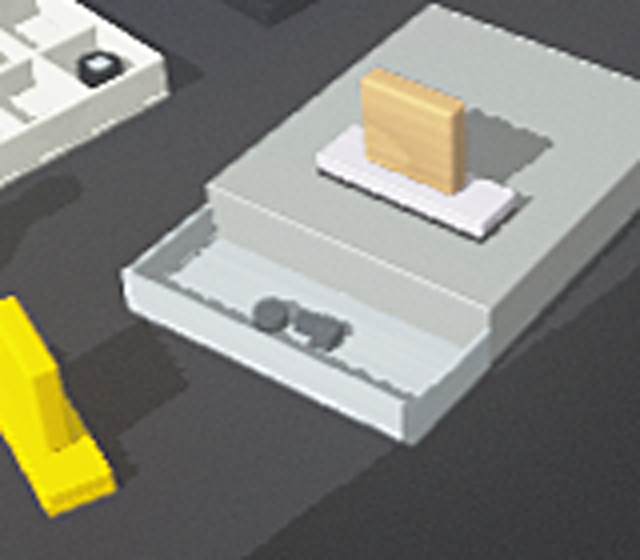

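The scraper stands upright and released on the plate with its rib at (413,130). Both chips lie on the trough floor, and the gripper is clear.

```bash
python3 -c "
from rig import robot
print(robot.sign_off())"
```

```text
the job is handed in; nothing more can be done
None
```

I gripped the scraper by its rib, set it on the plate behind both chips and wiped them over the open edge into the trough in one stroke. I then drew the scraper back about 5 cm, released it standing on the plate, and handed the job in at about 18.5 s; no verdict was reported.

- **Last picture:** both chips lie on the trough floor. The scraper stands upright on the plate, and the gripper is well clear with its tool force back near zero. I judged the upright angle by eye and did not measure it.
- **Forces and contact:** the tool-force readings I took stayed under about 11 N, and the fingers were never near the chips.
- **Disagreement:** the two cameras differed by 5–8 mm in y for the plate, scraper and chips. I averaged them for the plate and chips, and gripped the scraper at the top camera's position. The grip opening (15.6 mm on the 16 mm rib) and the contact height (83.5 mm) came out as expected.

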